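Move the tested hub bolts to the empty rack in the same order

ROBOT

A 6-joint arm with a two-finger parallel gripper is mounted at the origin on the work surface. World frame = base frame: x ahead of the robot, y to its left, z up, the work surface at z = 0. Lengths are in mm, angles in rad, forces in N, time in s.
With the tool pointing down it reaches from about 375 to 925 mm from the base axis. Payload 5.7 kg.
Tool frame: the origin (TCP) lies at the very end of the fingers, on their centre line; the grasp point (between the pads) lies 19 mm behind it; z points along the fingers, y is the line along which they close (so a half turn about z gives the same grasp; the last joint's range is limited). The gripper opens to 88 mm and grips with 3 to 60 N. Pads are 20 mm wide; open, the fingers measure 115 mm over their backs; the gripper's body (75 mm by 178 mm) begins 61 mm behind the grasp point.
Start: joints at [-1.248, 0.359, 1.51, -0, 1.272, -0.115], TCP at [254.348, -543.382, 185.123] pointing down, gripper open.
Joint ranges: [-2.97, 2.97], [-1.01, 2.36], [0.21, 2.38], [-0.96, 4.11], [0.2, 2.71], [-2.98, 2.98]. Speed limits (rad/s): [2.39, 2.39, 3.14, 3.14, 3.14, 3.14].

INTERFACE

Orientations are given as a unit quaternion [x, y, z, w].
In Python, from plant import manip gives the robot as it stands.
- The arm moves only by the shell command python3 -m jog 'ROWS' [FORCE]. ROWS is JSON, a list of rows, each a list of 5 numbers: the shift along the world's x, y, z in mm, then the turn about the world's z in units of 6 degrees (1.0 is 6 degrees), then the finger opening in mm, from 0 to 87.8. In form: [[dx, dy, dz, spin, hand], ...]. A call has 1 to 12 rows; each row shifts and turns the commanded pose from where the row before left it; what a row does not reach is not made up. A row lasts 1/10 s, in which the tool goes at most 50 mm and 8.59 degrees, less where a joint would pass 70% of its speed; a pose out of reach is approached as far as the arm can. A call is refused whole if a number of a shift passes 50 or a number of a turn 1, either way. A call with a gripper value outside its range is refused whole. The fingers move at their own pace and stop on an object; FORCE is the grip in N (left out, the last holds). Time passes only in rows, so rows that do not move let the fingers close. It gives the time, the measured TCP pose, the force, the opening and the grip force at its end, in the units of the state.
- manip.get_state(): the state, without advancing time (a new reading comes with each control period).
- manip.read_camera(name): name is "side" or "top"; returns the picture (420x560x3 uint8, red, green, blue); there is no depth.
- manip.get_calibration(name): a dict with "fx", "fy", "cx", "cy" (pixels), "distortion" ([k1, k2, p1, p2, k3] as OpenCV has them; the pictures are not rectified), "R" (3x3) and "t" (3): a world point X has camera coordinates R X + t. Camera axes: x right, y down, z forward; pixel columns grow to the right and rows downward; lengths in mm; the calibration is good to about 2 mm. A picture is of the moment at which its call begins. get_calibration takes no time and is no camera call.
- manip.job_done(): hands the job in; it is judged then, once.
The state is a dict: "t": time; "joint_pos": joint angles; "joint_vel": joint speeds; "joint_efforts": joint torques, N m; "tool_pos": TCP position; "tool_rot": TCP orientation; "ft_force": force on the tool from outside, world axes, zero at the start; "torque": the same for the moment, N m; "width": finger opening in mm; "gripper_force": force on a finger pad.
Only numpy, scipy, OpenCV 4.12 (cv2) and the standard library are available. Lean on these libraries where they do the work, as an engineer would, in place of code of your own. Each camera call takes 0.05 s, during which the arm holds its last target. There are 200 camera calls.

TASK

The four hub bolts standing in the full rack have been hardness tested and are logged only by their place in the row, counted from that rack's loop-handle end. Move them to the empty rack in the same order, counted from its own loop-handle end, so that each stands on its head in the pocket with the same count as the one it came from. Do not knock any bolt over, and leave the brass calibration block, the anvil insert, the ring gauge and the loupe where they lie.

Things in the scene. Friction and masses are not known exactly. Their poses are not given: they have to be found in the camera images.
- bolt_1: stainless hub bolt that starts first from the loop handle in rack_a; all four are alike: 90 mm long, upright on the head, thread up; hexagon head 27 mm across flats, 10 mm high; on it a round flange 33 mm across, 3 mm thick; then a round shank 16 mm across to the top. Origin: centre of the head's underside, z up along the shank; 140 to 250 g
- bolt_2: stainless hub bolt that starts second from the loop handle in rack_a; all four are alike: 90 mm long, upright on the head, thread up; hexagon head 27 mm across flats, 10 mm high; on it a round flange 33 mm across, 3 mm thick; then a round shank 16 mm across to the top. Origin: centre of the head's underside, z up along the shank; 140 to 250 g
- bolt_3: stainless hub bolt that starts third from the loop handle in rack_a; all four are alike: 90 mm long, upright on the head, thread up; hexagon head 27 mm across flats, 10 mm high; on it a round flange 33 mm across, 3 mm thick; then a round shank 16 mm across to the top. Origin: centre of the head's underside, z up along the shank; 140 to 250 g
- bolt_4: stainless hub bolt that starts fourth (last) from the loop handle in rack_a; all four are alike: 90 mm long, upright on the head, thread up; hexagon head 27 mm across flats, 10 mm high; on it a round flange 33 mm across, 3 mm thick; then a round shank 16 mm across to the top. Origin: centre of the head's underside, z up along the shank; 140 to 250 g
- rack_a: fixed flat wooden bar 240 x 62 x 16 mm with four round black-lined pockets in a row, 50 mm across, floor 6 mm above the bench; a dark wire loop handle sticks out 42 mm at one end. Origin: centre of underside, x towards the loop handle, z up. Pocket centres x = 87, 29, -29, -87 mm, y = 0 (first to fourth from the handle). The full rack: a bolt in each pocket, up to 7 mm off centre
- rack_b: fixed flat wooden bar 240 x 62 x 16 mm with four round black-lined pockets in a row, 50 mm across, floor 6 mm above the bench; a dark wire loop handle sticks out 42 mm at one end. Origin: centre of underside, x towards the loop handle, z up. Pocket centres x = 87, 29, -29, -87 mm, y = 0 (first to fourth from the handle). The empty rack, turned any way
- cal_block: bystander: brass hardness calibration block, 60 x 40 x 12 mm, lying flat beside rack_a. Origin: centre of the underside
- anvil: bystander: blued steel anvil insert, a disc 38 mm across with a stem on top, 37 mm high in all, beside rack_b. Origin: centre of the underside
- ring_gauge: bystander: dark steel thread ring gauge, 52 mm across, 16 mm high, with a 17 mm hole, beside rack_a. Origin: centre of the underside
- loupe: bystander: black loupe, 38 mm across at the foot, 36 mm high, beside rack_b. Origin: centre of the underside
There are look-alikes about, which are no part of the job. What is shaped like the bolt_1 but purple is not meant.

How it is judged:
By the outcome, as a careful person would: the job done as asked, in the order asked, and still so for the second after the job is handed in, with the robot touching nothing.
It also fails if it takes over 115 s, if anything falls off the work surface, if the arm or the gripper's body presses on something with over 40 N, if the wrist force passes 120 N, or if a joint passes its speed limit or range.

## Working session

There is one attempt and no reset: what is moved stays moved. The work goes in short steps, Python scripts to look and compute and a shell command to move; the robot and the scene stay as the last step left them, time stands still between calls to the robot, and variables do not carry over. Pictures are saved under pics/ and viewed, at most 14 in all, crops included, and the job is handed in when it is done.

```bash
mkdir -p pics; ls; python3 - <<'E'
from plant import manip
import cv2
for n in("top","side"):
    cv2.imwrite(f"pics/{n}0.png",manip.read_camera(n)[:,:,::-1]); c=manip.get_calibration(n); print(n,c)
s=manip.get_state();print(s["t"],s["tool_pos"],s["tool_rot"],s["width"])
E
```

```text
pics
top {'fx': 464.1947552888117, 'fy': 464.1947552888117, 'cx': 292.08812887595843, 'cy': 203.556700796052, 'distortion': array([-0.09402812,  0.        ,  0.        ,  0.        ,  0.        ]), 'R': array([[ 3.34876130e-03, -9.99904630e-01, -1.33984064e-02],
       [-9.84510635e-01, -9.47942005e-04, -1.75322307e-01],
       [ 1.75292885e-01,  1.37779861e-02, -9.84419916e-01]]), 't': array([ -8.73613712, 544.19012946, 960.77389042])}
side {'fx': 481.883956237159, 'fy': 481.883956237159, 'cx': 278.33071855453625, 'cy': 211.21520613634755, 'distortion': array([0.05179374, 0.        , 0.        , 0.        , 0.        ]), 'R': array([[-0.90416263, -0.42713612,  0.00668328],
       [-0.21957249,  0.45125774, -0.86495918],
       [ 0.36643943, -0.78353123, -0.50179772]]), 't': array([495.29226307, 165.81800157, 925.71063963])}
0.1 [ 254.13867886 -542.76005608  184.41652959] [ 9.76140114e-01  2.17140032e-01 -9.09519969e-05 -8.22196437e-04] 87.62028170780859
```

View pics/top0.png

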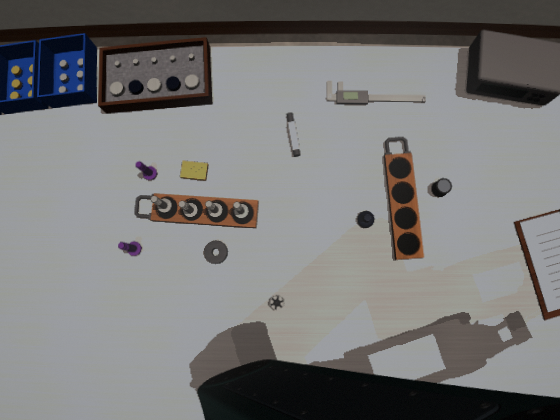

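View pics/side0.png

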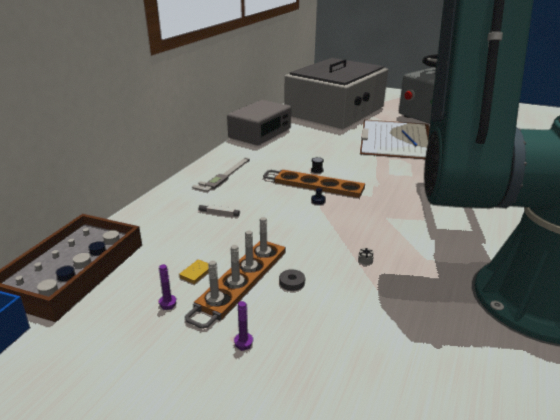

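The top view shows the full rack_a at about (205,210) with its loop handle left at (143,207). The empty rack_b is at (404,205), with its handle up at (396,145). In the side view, rack_a's handle is at (202,315) and rack_b's is at (270,175).

These could be taken for the wanted bolts, by top pixel:
- Steel bolts in rack_a: (165,205), (190,208), (215,210) and (241,211). These are the ones I want.
- Purple look-alikes at (147,171) and (131,247). These are not wanted.

Next I'll measure positions and take a close crop to check the choice.

```bash
cat > h.py <<'E'
import numpy as np, cv2
from plant import manip
C={n:manip.get_calibration(n) for n in("top","side")}
def K(n): c=C[n]; return np.array([[c["fx"],0,c["cx"]],[0,c["fy"],c["cy"]],[0,0,1]])
def ray(n,p):
    c=C[n]; q=cv2.undistortPoints(np.array(p,float).reshape(-1,1,2),K(n),c["distortion"]).reshape(-1,2)
    return -c["R"].T@c["t"], np.c_[q,np.ones(len(q))]@c["R"]
def plane(n,p,z): o,d=ray(n,p); return o+d*((z-o[2])/d[:,2])[:,None]
def proj(n,X):
    c=C[n]; return cv2.projectPoints(np.array(X,float).reshape(-1,1,3),cv2.Rodrigues(c["R"])[0],c["t"],K(n),c["distortion"])[0].reshape(-1,2)
def tri(pt,ps):
    A=[];b=[];D=[]
    (o1,d1),(o2,d2)=ray("top",pt),ray("side",ps); out=[]
    for u,v in zip(d1,d2):
        s=np.linalg.lstsq(np.c_[u,-v],o2-o1,rcond=None)[0]; a,b=o1+s[0]*u,o2+s[1]*v; out.append([*(a+b)/2,np.linalg.norm(a-b)])
    return np.array(out)
E
python3 - <<'E'
from h import *
np.set_printoptions(precision=1,suppress=True)
I={n:cv2.imread(f"pics/{n}0.png") for n in C}
for n in C:
    h=cv2.cvtColor(I[n],cv2.COLOR_BGR2HSV); m=cv2.inRange(h,(4,120,90),(18,255,255))
    m=cv2.morphologyEx(m,cv2.MORPH_CLOSE,np.ones((5,5)))
    cs=[c for c in cv2.findContours(m,cv2.RETR_EXTERNAL,cv2.CHAIN_APPROX_NONE)[0] if cv2.contourArea(c)>600]
    for c in cs:
        P=plane(n,cv2.convexHull(c)[:,0],16)[:,:2].astype(np.float32)
        r=cv2.minAreaRect(P); print(n,cv2.boundingRect(c),"rect",np.array(r[0]),np.array(r[1]),r[2])
a=cv2.resize(I["top"][180:245,130:270],None,fx=5,fy=5,interpolation=cv2.INTER_CUBIC)
b=cv2.resize(I["side"][210:330,180:300],None,fx=5,fy=5,interpolation=cv2.INTER_CUBIC)
cv2.imwrite("pics/ca.png",a);cv2.imwrite("pics/cb.png",b)
E
```

```text
top (151, 194, 107, 33) rect [535.3 192. ] [239.1  61. ] 86.17425537109375
top (385, 153, 39, 106) rect [ 547.6 -257.8] [239.3  60.6] 4.394805908203125
side (195, 242, 90, 71) rect [534.  193.1] [238.5  61.5] 86.01416778564453
side (275, 170, 90, 23) rect [ 546.6 -256.3] [241.3  61.5] 4.05909538269043
```

View pics/ca.png

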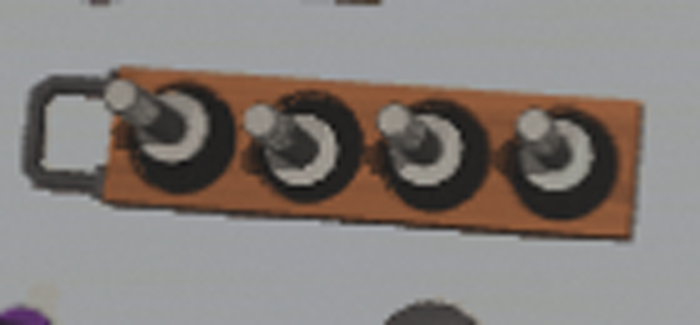

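View pics/cb.png

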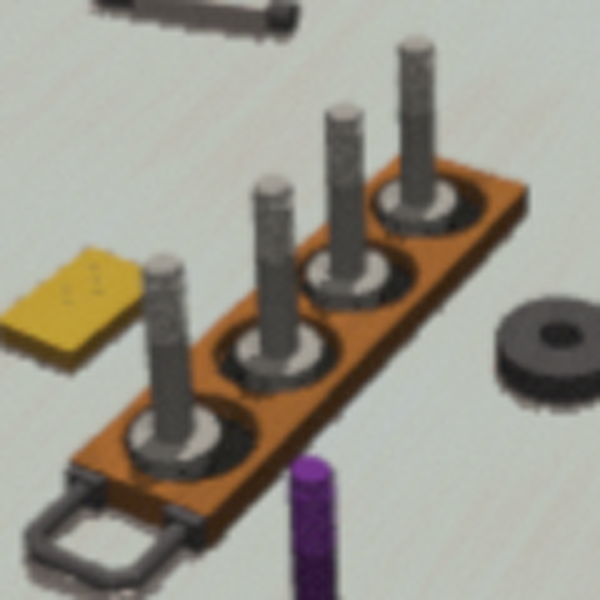

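The crops show four plain steel bolts standing in rack_a. In the top crop the shank tops are at (122,97), (260,122), (394,121) and (533,126). In the side crop they are at (163,264), (271,186), (344,113) and (416,45). The nearest purple bolt is outside the rack, so the choice holds. Next I'll triangulate the bolts and rack_b's pockets.

```bash
python3 - <<'E'
from h import *
np.set_printoptions(precision=1,suppress=True)
f=lambda p,o:(np.array(p,float)+.5)/5-.5+np.array(o)
T=f([(122,97),(260,122),(394,121),(533,126)],(130,180));S=f([(163,264),(271,186),(344,113),(416,45)],(180,210))
print("bolt tops\n",tri(T,S))
FT=f([(173,126),(301,149),(425,150),(557,152)],(130,180));FS=f([(175,433),(279,350),(347,270),(418,200)],(180,210))
print("flange\n",tri(FT,FS)); print("top@96\n",plane("top",T,96),"\nside@96\n",plane("side",S,96)); print("fl@19\n",plane("top",FT,19),plane("side",FS,19))
# rack_b pockets: dark blobs inside orange hull
P={}
for n,(x,y,w,h) in {"top":(385,153,39,106),"side":(275,170,90,23)}.items():
    I=cv2.imread(f"pics/{n}0.png"); m=cv2.inRange(cv2.cvtColor(I,cv2.COLOR_BGR2HSV),(4,120,90),(18,255,255))
    o=np.zeros_like(m);o[y:y+h,x:x+w]=m[y:y+h,x:x+w]
    hull=cv2.convexHull(cv2.findNonZero(o)); k=np.zeros_like(m);cv2.fillConvexPoly(k,hull,255); k=cv2.erode(k,np.ones((3,3)))
    d=k&cv2.inRange(I,(0,0,0),(60,60,60))
    cc=[c for c in cv2.findContours(d,cv2.RETR_EXTERNAL,cv2.CHAIN_APPROX_NONE)[0] if cv2.contourArea(c)>60]
    q=np.array([cv2.fitEllipse(c)[0] for c in cc]); P[n]=q[np.argsort(q[:,1] if n=="top" else q[:,0])]; print(n,P[n])
print(tri(P["top"],P["side"]),"\n",plane("top",P["top"],16),"\n",plane("side",P["side"],16))
for c,a,s in (((534.6,192.5),86.1,1),((547.1,-257),4.2,1)):
    u=np.array([np.cos(np.radians(a)),np.sin(np.radians(a))]); print([np.array(c)+u*x for x in(87,29,-29,-87)])
E
```

```text
bolt tops
 [[545.2 281.8  95.2   0. ]
 [534.9 222.6  95.2   0.6]
 [535.  166.   95.    0.2]
 [533.  107.7  95.1   0.2]]
flange
 [[545.9 282.   18.2   1. ]
 [535.5 222.8  18.5   0.9]
 [535.3 166.5  19.4   0.1]
 [534.  107.   17.5   1.8]]
top@96
 [[545.1 281.6  96. ]
 [534.5 222.3  96. ]
 [535.  165.8  96. ]
 [532.9 107.7  96. ]] 
side@96
 [[544.6 282.7  96. ]
 [534.6 223.6  96. ]
 [534.1 167.3  96. ]
 [532.2 109.   96. ]]
fl@19
 [[546.2 282.   19. ]
 [535.8 222.9  19. ]
 [535.4 166.6  19. ]
 [534.6 107.1  19. ]] [[544.9 282.7  19. ]
 [534.6 223.4  19. ]
 [535.6 166.   19. ]
 [532.1 108.9  19. ]]
top [[399.5 167.6]
 [402.4 192.4]
 [405.3 217.7]
 [408.  243.5]]Traceback (most recent call last):
  File "<stdin>", line 16, in <module>
IndexError: too many indices for array: array is 1-dimensional, but 2 were indexed
```

```bash
python3 - <<'E'
from h import *
np.set_printoptions(precision=1,suppress=True)
x,y,w,h=275,170,90,23
I=cv2.imread("pics/side0.png"); m=cv2.inRange(cv2.cvtColor(I,cv2.COLOR_BGR2HSV),(4,120,60),(18,255,255))
hull=cv2.convexHull(cv2.findNonZero(m[y:y+h,x:x+w]))
k=np.zeros((h,w),np.uint8);cv2.fillConvexPoly(k,hull,255);k=cv2.erode(k,np.ones((3,3)))
d=k&cv2.inRange(I[y:y+h,x:x+w].max(2),0,75)
cc=[c for c in cv2.findContours(d,cv2.RETR_EXTERNAL,cv2.CHAIN_APPROX_NONE)[0] if cv2.contourArea(c)>15]
print([cv2.contourArea(c) for c in cc])
S=np.array([np.array(cv2.boundingRect(c)) for c in cc]);S=S[np.argsort(S[:,0])];S=np.c_[S[:,0]+S[:,2]/2-.5+x,S[:,1]+S[:,3]/2-.5+y];print(S)
T=np.array([[399.5,167.6],[402.4,192.4],[405.3,217.7],[408,243.5]])
print(plane("top",T,16)); print(plane("side",S,16))
if len(S)==4: print(tri(T,S))
for c,a in (((534.6,192.5),86.1),((547.1,-257),4.2)):
    u=np.array([np.cos(np.radians(a)),np.sin(np.radians(a))]); print(np.array([np.array(c)+u*x for x in(87,29,-29,-87)]))
E
```

```text
[79.0, 66.5, 125.5, 70.0, 64.5]
[[313.  185.5]
 [289.  175.5]
 [309.  179. ]
 [329.  182.5]
 [350.5 186. ]]
[[ 633.4 -251.8   16. ]
 [ 575.7 -256.1   16. ]
 [ 518.  -260.4   16. ]
 [ 460.2 -264.4   16. ]]
[[ 550.  -222.1   16. ]
 [ 632.9 -249.7   16. ]
 [ 574.4 -253.8   16. ]
 [ 517.5 -257.7   16. ]
 [ 458.6 -263.3   16. ]]
[[540.5 279.3]
 [536.6 221.4]
 [532.6 163.6]
 [528.7 105.7]]
[[ 633.9 -250.6]
 [ 576.  -254.9]
 [ 518.2 -259.1]
 [ 460.3 -263.4]]
```

Both views agree on pocket positions at z = 16, and the bolt tops measure z ≈ 95 with the flanges at ≈ 18.5. I'll close the fingers at -45°, diagonal to both racks, so no turning is needed while carrying. Bolt 4 goes first.

```bash
python3 -m jog '[[19.5,46,0,0.83,45],[19.5,46,0,0.83,45],[19.5,46,0,0.83,45],[19.5,46,0,0.84,45],[19.5,46,0,0,45],[19.5,46,0,0,45],[19.5,46,0,0,45],[19.5,46,0,0,45],[19.5,46,0,0,45],[19.5,46,0,0,45],[19.5,46,0,0,45],[19.5,46,0,0,45]]' 30; python3 - <<'E'
from h import *
print(tri(np.array([[399.5,167.6],[402.4,192.4],[405.3,217.7],[408,243.5]]),np.array([[289,175.5],[309,179],[329,182.5],[350.5,186]])).round(1))
E
```

```text
t: 1.3
tool_pos: [488.5, 10.7, 185.0]
tool_rot: [0.924, 0.383, -0.0, -0.0]
ft_force: [1.1, -0.1, -0.0]
width: 45.0
gripper_force: 0.0
[[ 6.339e+02 -2.521e+02  1.480e+01  2.000e-01]
 [ 5.758e+02 -2.565e+02  1.450e+01  5.000e-01]
 [ 5.184e+02 -2.608e+02  1.440e+01  3.000e-01]
 [ 4.597e+02 -2.647e+02  1.520e+01  1.300e+00]]
```

```bash
python3 -m jog '[[20,40,0,0,45],[15,37,0,0,45],[9.5,20.3,0,0,45],[0,0,-40,0,45],[0,0,-20,0,45],[0,0,0,0,45]]'; python3 - <<'E'
from h import *
a=manip.read_camera("top")[150:270,110:300,::-1];b=manip.read_camera("side")[190:340,160:350,::-1]
r=lambda i:cv2.resize(i,None,fx=2.1,fy=2.1*3.9/3.9,interpolation=cv2.INTER_CUBIC)
a,b=r(a),r(b);b=b[:,:a.shape[1]]
cv2.imwrite("pics/g1.png",np.vstack([a,b])[:600])
E
```

```text
t: 1.9
tool_pos: [529.7, 106.0, 122.0]
tool_rot: [0.924, 0.383, -0.003, -0.001]
ft_force: [-0.2, 0.7, 0.6]
width: 45.0
gripper_force: 0.0
```

View pics/g1.png

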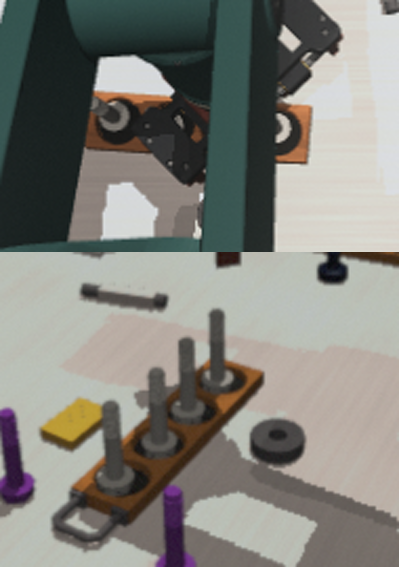

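The top part shows the gripper over the rack, but the side part shows no fingers above bolt 4, near crop (217,310). I'll look at the full side frame with the TCP projected into it.

```bash
python3 - <<'E'
from h import *
s=manip.get_state();print(s["t"],s["tool_pos"],s["joint_pos"],s["width"])
b=manip.read_camera("side")[:,:,::-1].copy();p=proj("side",[s["tool_pos"],s["tool_pos"]+np.array([0,0,80])]);print(p,proj("top",s["tool_pos"]))
for q in p: cv2.circle(b,tuple(int(v) for v in q),3,(0,0,255),1)
cv2.imwrite("pics/g2.png",b)
E
```

```text
2.0 [532.57384915 105.85713349 125.11508496] [6.89038705e-02 3.41984505e-01 1.70432766e+00 1.03525879e-04
 1.09639959e+00 8.53232227e-01] 45.00817590982858
[[263.19824257 205.49677774]
 [262.81818857 169.57032857]] [[235.17850475 202.47777655]]
```

View pics/g2.png

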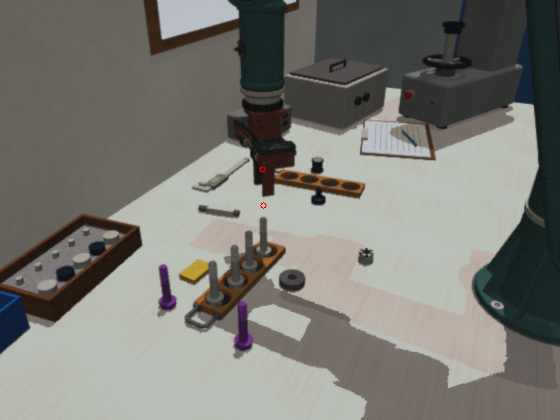

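The fingertip shows near (268,195), above the projected TCP at (263,205). I'll look closer in both views before going down.

```bash
python3 - <<'E'
from h import *
s=manip.get_state();print(s["t"],s["tool_pos"],s["tool_rot"])
a=manip.read_camera("top")[150:250,170:290,::-1];b=manip.read_camera("side")[120:260,210:330,::-1]
r=lambda i,f:cv2.resize(i,None,fx=f,fy=f,interpolation=cv2.INTER_CUBIC)
A=r(a,3.3);B=r(b,3.3);o=np.zeros((max(A.shape[0],B.shape[0]),A.shape[1]+B.shape[1],3),np.uint8);o[:A.shape[0],:A.shape[1]]=A;o[:B.shape[0],A.shape[1]:]=B
cv2.imwrite("pics/g3.png",o)
for z in(125,160): print(plane("side",[(268,195)],z))
E
```

```text
2.05 [533.44642876 105.83342662 125.90758524] [9.23709347e-01 3.83093806e-01 4.11285434e-04 9.05897706e-05]
[[543.87887872  61.14512546 125.        ]]
[[514.77307138 119.58914052 160.        ]]
```

View pics/g3.png

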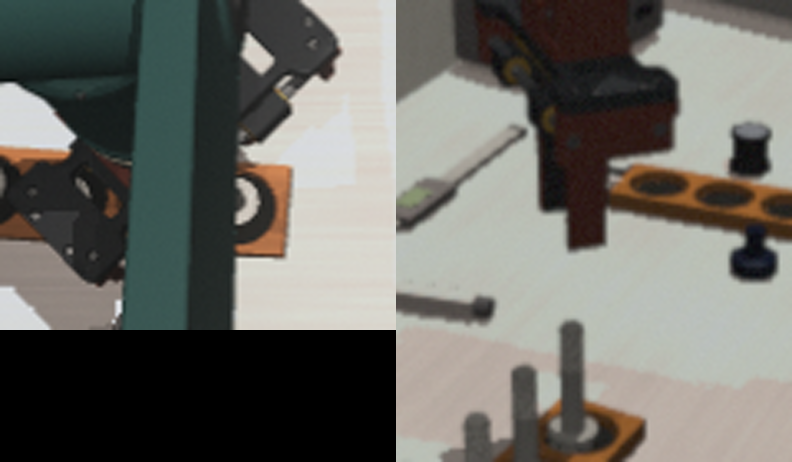

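```bash
python3 - <<'E'
from h import *
for z in(126,140,160): print(z,plane("side",[(262,189)],z).round(0),)
for x,y,z in((533,106,126),(533,106,160),(540,70,126)): print([proj("top",[x,y,z+o]).round(0)[0].tolist() for o in(0,80,110,140)],[proj("side",[x,y,z+o]).round(0)[0].tolist() for o in(0,19,80)])
E
```

```text
126 [[567.  44. 126.]]
140 [[554.  68. 140.]]
160 [[537. 102. 160.]]
[[235.0, 202.0], [229.0, 194.0], [227.0, 191.0], [224.0, 188.0]] [[263.0, 205.0], [263.0, 197.0], [263.0, 169.0]]
[[233.0, 199.0], [226.0, 191.0], [224.0, 187.0], [221.0, 183.0]] [[263.0, 190.0], [263.0, 182.0], [262.0, 153.0]]
[[253.0, 199.0], [249.0, 191.0], [247.0, 187.0], [245.0, 184.0]] [[268.0, 197.0], [268.0, 189.0], [268.0, 162.0]]
```

Column and top view confirm x and y, but the fingertips appear at z ≈ 160 while the reading says 126. I'll descend 35 mm, which is clear of everything either way, and compare again.

```bash
python3 -m jog '[[0,0,-20,0,45],[0,0,-15,0,45],[0,0,0,0,45],[0,0,0,0,45],[0,0,0,0,45]]'; python3 - <<'E'
from h import *
s=manip.get_state();print(s["t"],s["tool_pos"],proj("side",s["tool_pos"]))
b=manip.read_camera("side")[130:280,190:340,::-1]
cv2.imwrite("pics/g4.png",cv2.resize(b,None,fx=3.5,fy=3.5,interpolation=cv2.INTER_CUBIC))
E
```

```text
t: 2.65
tool_pos: [533.9, 105.9, 91.4]
tool_rot: [0.924, 0.383, 0.001, 0.0]
ft_force: [0.3, 0.4, 0.2]
width: 44.7
gripper_force: 0.0
2.65 [533.93489999 105.89855657  91.38077388] [[262.74769327 219.62842681]]
```

View pics/g4.png

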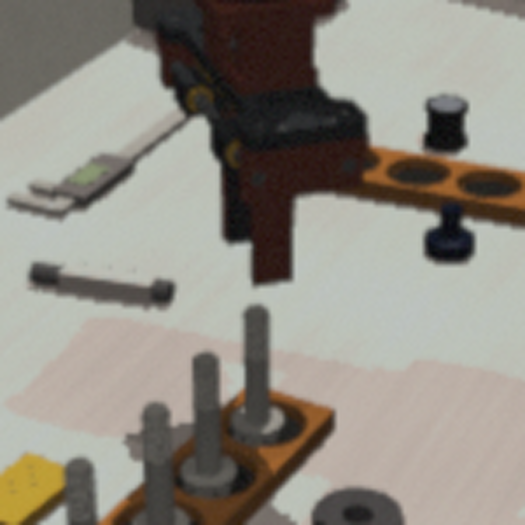

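The tips are still about 15 px (≈ 33 mm) above the reported TCP, so the reported z seems to read low by that much. Going down to a reported 50 is safe under either reading, so I'll do that and look again.

```bash
python3 -m jog '[[0,0,-10,0,45],[0,0,-10,0,45],[0,0,-10,0,45],[0,0,-10,0,45],[0,0,0,0,45],[0,0,0,0,45],[0,0,0,0,45]]'; python3 - <<'E'
from h import *
s=manip.get_state();print(s["t"],s["tool_pos"],proj("side",s["tool_pos"]))
b=manip.read_camera("side")[130:280,190:340,::-1];a=manip.read_camera("top")[150:250,170:290,::-1]
r=lambda i,f:cv2.resize(i,None,fx=f,fy=f,interpolation=cv2.INTER_CUBIC)
A=r(a,3.3);B=r(b,2.65);h=max(len(A),len(B));o=np.zeros((h,A.shape[1]+B.shape[1],3),np.uint8);o[:len(A),:A.shape[1]]=A;o[:len(B),A.shape[1]:]=B
cv2.imwrite("pics/g5.png",o)
E
```

```text
t: 3.4
tool_pos: [533.2, 105.9, 50.3]
tool_rot: [0.924, 0.383, 0.0, 0.0]
ft_force: [0.4, -0.6, 0.5]
width: 45.2
gripper_force: 0.0
3.4 [533.16094259 105.9438913   50.2740096 ] [[263.25131909 236.47104925]]
```

View pics/g5.png

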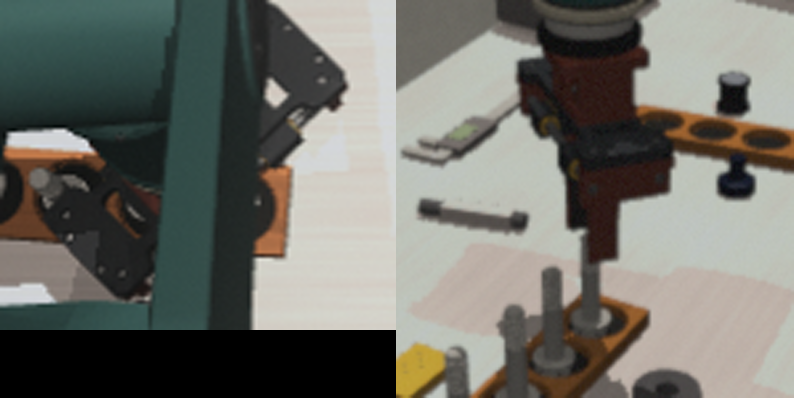

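The fingers now straddle the top of bolt 4. The near tip is at side crop (603,262) and the far tip at (573,226), with the shank between them at column 590. That puts the tips at about z = 83 against the reported 50, so the offset is real. I'll go 25 mm lower, shift y by +2 and grip.

```bash
python3 -m jog '[[0,2,-10,0,45],[0,0,-10,0,45],[0,0,-5,0,45],[0,0,0,0,45],[0,0,0,0,10],[0,0,0,0,10],[0,0,0,0,10],[0,0,0,0,10],[0,0,0,0,10]]' 35
```

```text
t: 4.4
tool_pos: [533.0, 107.9, 25.3]
tool_rot: [0.924, 0.383, 0.0, 0.0]
ft_force: [-0.2, 0.1, 0.4]
width: 15.2
gripper_force: 35.0
```

```bash
python3 -m jog '[[0,0,5,0,10],[0,0,15,0,10],[0,0,30,0,10],[0,0,30,0,10],[0,0,30,0,10],[0,0,0,0,10],[0,0,0,0,10]]'; python3 - <<'E'
from h import *
b=manip.read_camera("side")[100:340,150:400,::-1]
cv2.imwrite("pics/g6.png",cv2.resize(b,None,fx=2.4,fy=2.4,interpolation=cv2.INTER_CUBIC))
E
```

```text
t: 5.1
tool_pos: [533.0, 107.9, 135.5]
tool_rot: [0.924, 0.383, 0.001, 0.0]
ft_force: [-1.7, -0.8, -1.7]
width: 15.5
gripper_force: 35.0
```

View pics/g6.png

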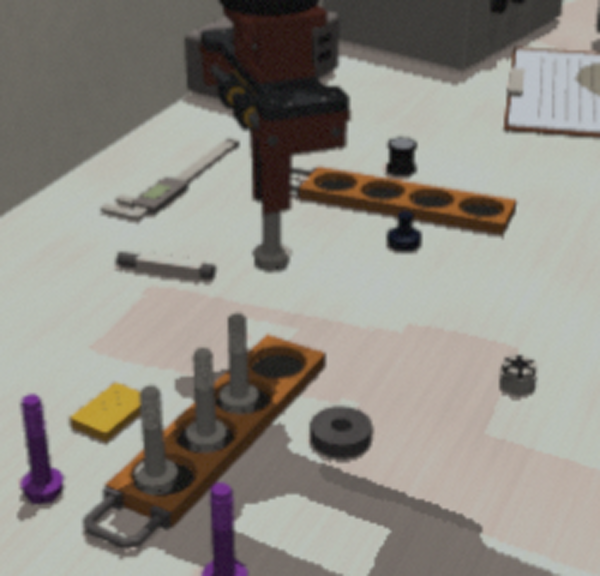

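Bolt 4 is lifted cleanly, with its head at crop (270,255). The other three still stand in rack_a. Now I'll carry it to pocket 4.

```bash
python3 -m jog '[[-2,-10,0,0,10],[-5,-25,0,0,10],[-7,-35,0,0,10],[-8,-40,0,0,10],[-8,-40,0,0,10],[-8,-40,0,0,10],[-8,-40,0,0,10],[-8,-40,0,0,10],[-8,-40,0,0,10],[-6,-32,0,0,10],[-4,-20,0,0,10],[-1,-10,0,0,10]]'; python3 -m jog '[[0,0,-30,0,10],[0,0,-30,0,10],[0,0,-15,0,10],[0,0,0,0,10],[0,0,0,0,10]]'; python3 - <<'E'
from h import *
s=manip.get_state();print(s["tool_pos"])
b=manip.read_camera("side")[110:230,240:390,::-1];a=manip.read_camera("top")[130:270,340:460,::-1]
r=lambda i,f:cv2.resize(i,None,fx=f,fy=f,interpolation=cv2.INTER_CUBIC)
A=r(a,3);B=r(b,2.9);h=max(len(A),len(B));o=np.zeros((h,A.shape[1]+B.shape[1],3),np.uint8);o[:len(A),:A.shape[1]]=A;o[:len(B),A.shape[1]:]=B
cv2.imwrite("pics/g7.png",o)
E
```

```text
t: 6.35
tool_pos: [458.0, -265.8, 133.7]
tool_rot: [0.924, 0.382, -0.001, -0.001]
ft_force: [-1.0, -0.4, -0.3]
width: 15.6
gripper_force: 35.0
t: 6.85
tool_pos: [459.4, -263.4, 59.7]
tool_rot: [0.924, 0.383, -0.0, -0.001]
ft_force: [-0.6, 0.2, -1.7]
width: 15.4
gripper_force: 35.0
[ 459.41625245 -263.413226     59.72319789]
```

View pics/g7.png

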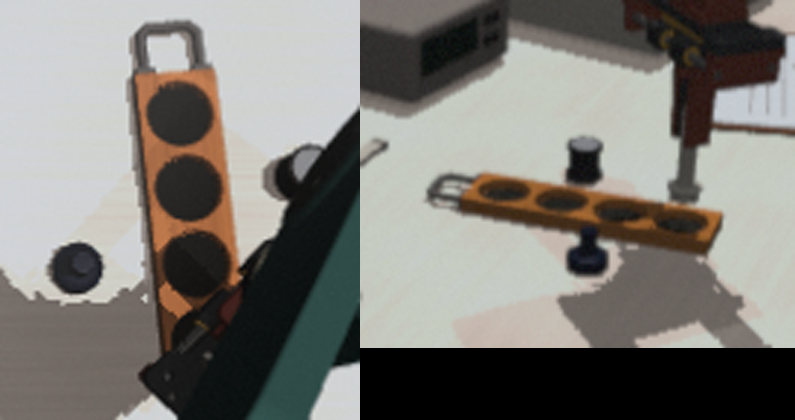

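Bolt 4's head is at side crop (685,190), right above pocket 4 at (682,222), at the expected height. Lowering it slowly.

```bash
python3 -m jog '[[0.5,0,-12,0,10],[0,0,-12,0,10],[0,0,-6,0,10],[0,0,-2.5,0,10],[0,0,0,0,10],[0,0,0,0,10]]'; python3 -m jog '[[0,0,-1,0,10],[0,0,-1,0,10],[0,0,0,0,10],[0,0,0,0,10]]'
```

```text
t: 7.55
tool_pos: [460.5, -264.2, 27.7]
tool_rot: [0.924, 0.383, 0.0, -0.0]
ft_force: [-0.4, -0.0, -1.2]
width: 15.0
gripper_force: 35.0
t: 7.95
tool_pos: [460.4, -264.1, 25.7]
tool_rot: [0.924, 0.383, 0.0, 0.0]
ft_force: [-0.1, 0.1, -0.7]
width: 15.3
gripper_force: 35.0
```

```bash
python3 -m jog '[[0,0,-0.7,0,10],[0,0,0,0,10],[0,0,0,0,20],[0,0,0,0,30],[0,0,0,0,36],[0,0,0,0,36],[0,0,0,0,36]]'; python3 -m jog '[[0,0,10,0,36],[0,0,30,0,36],[0,0,40,0,36],[0,0,30,0,36],[0,0,0,0,36]]'; python3 - <<'E'
from h import *
s=manip.get_state();print(s["tool_pos"])
b=manip.read_camera("side")[110:230,240:390,::-1];a=manip.read_camera("top")[130:270,340:460,::-1]
r=lambda i,f:cv2.resize(i,None,fx=f,fy=f,interpolation=cv2.INTER_CUBIC)
A=r(a,3);B=r(b,2.9);h=max(len(A),len(B));o=np.zeros((h,A.shape[1]+B.shape[1],3),np.uint8);o[:len(A),:A.shape[1]]=A;o[:len(B),A.shape[1]:]=B
cv2.imwrite("pics/g8.png",o)
E
```

```text
t: 8.65
tool_pos: [460.4, -264.1, 24.9]
tool_rot: [0.924, 0.383, -0.0, -0.0]
ft_force: [-0.7, -0.4, 0.2]
width: 35.9
gripper_force: 0.0
t: 9.15
tool_pos: [463.3, -266.3, 139.9]
tool_rot: [0.924, 0.383, 0.002, 0.004]
ft_force: [1.8, -0.1, 0.3]
width: 36.0
gripper_force: 0.0
[ 463.32806294 -266.26293685  139.89582786]
```

View pics/g8.png

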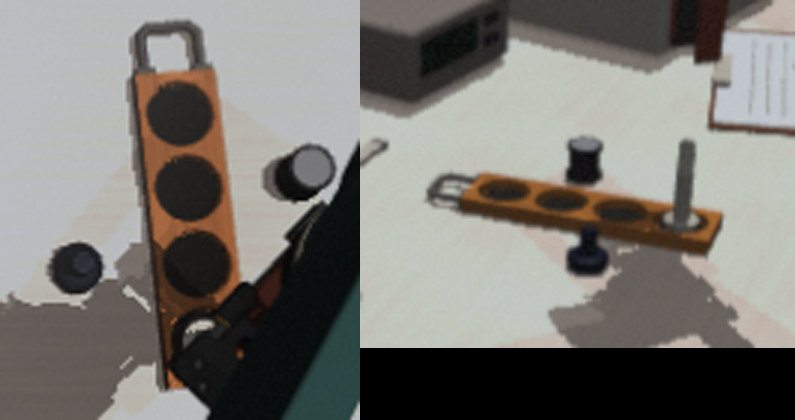

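Bolt 4 stands upright in rack_b's pocket 4, with its flange at side crop (683,218). Next is bolt 3 at (535,166).

```bash
python3 -m jog '[[3,15,0,0,45],[5,30,0,0,45],[7,42,0,0,45],[8,44,0,0,45],[8,44,0,0,45],[8,44,0,0,45],[8,44,0,0,45],[8,44,0,0,45],[8,44,0,0,45],[6,42,0,0,45],[4,25,0,0,45],[1.5,12,0,0,45]]'; python3 -m jog '[[0,0,0,0,45],[0,0,0,0,45],[0,0,0,0,45]]'
```

```text
t: 10.45
tool_pos: [533.1, 168.8, 133.3]
tool_rot: [0.923, 0.384, -0.001, -0.001]
ft_force: [-0.0, -0.4, -0.1]
width: 45.1
gripper_force: 0.0
t: 10.75
tool_pos: [534.3, 164.6, 134.6]
tool_rot: [0.924, 0.383, -0.001, 0.0]
ft_force: [0.2, 0.4, 0.3]
width: 45.1
gripper_force: 0.0
```

```bash
python3 -m jog '[[0.5,1.5,-30,0,45],[0,0,-30,0,45],[0,0,-20,0,45],[0,0,-15,0,45],[0,0,-10,0,45],[0,0,-4.5,0,45],[0,0,0,0,45],[0,0,0,0,45]]'; python3 -m jog '[[0,0,0,0,10],[0,0,0,0,10],[0,0,0,0,10],[0,0,0,0,10],[0,0,0,0,10]]'
```

```text
t: 11.55
tool_pos: [536.0, 167.2, 26.1]
tool_rot: [0.924, 0.383, 0.001, 0.0]
ft_force: [-0.1, -0.5, -0.6]
width: 44.9
gripper_force: 0.0
t: 12.05
tool_pos: [535.5, 167.5, 25.6]
tool_rot: [0.924, 0.383, 0.0, -0.0]
ft_force: [0.4, -0.5, 1.0]
width: 15.3
gripper_force: 35.0
```

```bash
python3 -m jog '[[0,0,5,0,10],[0,0,15,0,10],[0,0,30,0,10],[0,0,30,0,10],[0,0,30,0,10],[0,0,0,0,10],[0,0,0,0,10],[0,0,0,0,10]]'
```

```text
t: 12.85
tool_pos: [533.8, 167.1, 133.8]
tool_rot: [0.924, 0.383, -0.001, -0.0]
ft_force: [0.3, -0.2, -2.6]
width: 15.5
gripper_force: 35.0
```

```bash
python3 -m jog '[[-1,-10,0,0,10],[-1,-25,0,0,10],[-1.5,-38,0,0,10],[-2,-44,0,0,10],[-2,-44,0,0,10],[-2,-44,0,0,10],[-2,-44,0,0,10],[-2,-44,0,0,10],[-1.5,-44,0,0,10],[-1,-42,0,0,10],[-1,-30,0,0,10],[-0.5,-18,0,0,10]]'; python3 -m jog '[[0,0,0,0,10],[0,0,-15,0,10],[0,0,-15,0,10],[0,0,0,0,10],[0,0,0,0,10],[0,0,0,0,10]]'
```

```text
t: 14.05
tool_pos: [516.5, -262.3, 134.1]
tool_rot: [0.924, 0.382, -0.001, -0.001]
ft_force: [0.1, 0.7, -2.6]
width: 15.4
gripper_force: 35.0
t: 14.65
tool_pos: [518.3, -259.1, 106.0]
tool_rot: [0.924, 0.384, 0.0, 0.0]
ft_force: [-0.4, 0.7, -1.9]
width: 15.3
gripper_force: 35.0
```

```bash
python3 -m jog '[[0,-0.5,-20,0,10],[0,0,-25,0,10],[0,0,-18,0,10],[0,0,-10,0,10],[0,0,-5,0,10],[0,0,-1,0,10],[0,0,0,0,10],[0,0,0,0,10]]'; python3 -m jog '[[0,0,-1,0,10],[0,0,-0.7,0,10],[0,0,0,0,10],[0,0,0,0,10]]'
```

```text
t: 15.45
tool_pos: [518.6, -260.5, 27.3]
tool_rot: [0.924, 0.383, 0.0, 0.001]
ft_force: [0.2, -0.2, -2.7]
width: 15.3
gripper_force: 35.0
t: 15.85
tool_pos: [518.4, -260.5, 25.5]
tool_rot: [0.924, 0.383, 0.0, 0.001]
ft_force: [-1.0, 0.1, 5.9]
width: 15.4
gripper_force: 35.0
```

Contact (5.9 N). Release and go up.

```bash
python3 -m jog '[[0,0,0.2,0,20],[0,0,0,0,30],[0,0,0,0,36],[0,0,0,0,36],[0,0,0,0,36],[0,0,0,0,36]]'; python3 -m jog '[[0,0,10,0,36],[0,0,30,0,36],[0,0,40,0,36],[0,0,30,0,36],[0,0,0,0,36],[0,0,0,0,36]]'
```

```text
t: 16.45
tool_pos: [517.8, -260.0, 24.8]
tool_rot: [0.924, 0.383, -0.0, -0.0]
ft_force: [0.5, 0.1, 0.3]
width: 35.8
gripper_force: 0.0
t: 17.05
tool_pos: [518.3, -260.4, 136.1]
tool_rot: [0.924, 0.383, 0.001, 0.001]
ft_force: [-0.1, -0.1, 0.1]
width: 36.1
gripper_force: 0.0
```

```bash
python3 -m jog '[[1,15,0,0,45],[1,30,0,0,45],[1.5,45,0,0,45],[2,48,0,0,45],[2,48,0,0,45],[2,48,0,0,45],[2,48,0,0,45],[1.5,48,0,0,45],[1,48,0,0,45],[1,45,0,0,45],[1,35,0,0,45],[1,25,0,0,45]]'; python3 -m jog '[[0,0,0,0,45],[0,0,0,0,45],[0,0,0,0,45],[0,0,0,0,45]]'
```

```text
t: 18.25
tool_pos: [532.3, 226.0, 133.1]
tool_rot: [0.923, 0.384, -0.002, -0.001]
ft_force: [0.6, -0.5, 0.3]
width: 45.1
gripper_force: 0.0
t: 18.65
tool_pos: [534.4, 221.7, 134.5]
tool_rot: [0.924, 0.383, -0.001, -0.0]
ft_force: [0.1, 0.8, -0.3]
width: 45.0
gripper_force: 0.0
```

```bash
python3 -m jog '[[0,0,-30,0,45],[0,0,-30,0,45],[0,0,-20,0,45],[0,0,-15,0,45],[0,0,-10,0,45],[0,0,-4.5,0,45],[0,0,0,0,45],[0,0,0,0,45]]'; python3 -m jog '[[0,0,0,0,10],[0,0,0,0,10],[0,0,0,0,10],[0,0,0,0,10],[0,0,0,0,10]]'
```

```text
t: 19.45
tool_pos: [535.5, 222.9, 26.1]
tool_rot: [0.924, 0.383, 0.001, 0.0]
ft_force: [0.5, -0.2, -0.2]
width: 45.0
gripper_force: 0.0
t: 19.95
tool_pos: [534.9, 223.0, 25.6]
tool_rot: [0.924, 0.383, 0.0, -0.0]
ft_force: [-0.7, -0.6, 1.5]
width: 15.3
gripper_force: 35.0
```

```bash
python3 -m jog '[[0,0,5,0,10],[0,0,15,0,10],[0,0,30,0,10],[0,0,30,0,10],[0,0,30,0,10],[0,0,0,0,10],[0,0,0,0,10],[0,0,0,0,10]]'
```

```text
t: 20.75
tool_pos: [533.4, 222.5, 133.9]
tool_rot: [0.924, 0.383, -0.001, -0.0]
ft_force: [-0.5, 0.7, -2.0]
width: 15.4
gripper_force: 35.0
```

```bash
python3 -m jog '[[1,-12,0,0,10],[2,-28,0,0,10],[4,-44,0,0,10],[4,-48,0,0,10],[4,-48,0,0,10],[4,-48,0,0,10],[4,-48,0,0,10],[4,-48,0,0,10],[4,-48,0,0,10],[4,-45,0,0,10],[3,-36,0,0,10],[2.7,-26,0,0,10]]'; python3 -m jog '[[0,0,0,0,10],[0,0,-15,0,10],[0,0,-15,0,10],[0,0,0,0,10],[0,0,0,0,10],[0,0,0,0,10]]'
```

```text
t: 21.95
tool_pos: [574.1, -259.4, 133.9]
tool_rot: [0.924, 0.382, -0.001, -0.001]
ft_force: [-0.1, 0.3, -1.9]
width: 15.6
gripper_force: 35.0
t: 22.55
tool_pos: [575.7, -255.9, 105.8]
tool_rot: [0.924, 0.383, 0.0, 0.0]
ft_force: [1.3, 0.0, -1.7]
width: 15.4
gripper_force: 35.0
```

```bash
python3 -m jog '[[0,0,-20,0,10],[0,0,-25,0,10],[0,0,-18,0,10],[0,0,-10,0,10],[0,0,-5,0,10],[0,0,-1,0,10],[0,0,0,0,10],[0,0,0,0,10]]'; python3 -m jog '[[0,0,-0.7,0,10],[0,0,-0.7,0,10],[0,0,0,0,10],[0,0,0,0,10]]'
```

```text
t: 23.35
tool_pos: [576.3, -256.5, 27.4]
tool_rot: [0.924, 0.383, 0.001, 0.001]
ft_force: [0.9, -0.2, -1.8]
width: 15.3
gripper_force: 35.0
t: 23.75
tool_pos: [576.0, -256.3, 25.6]
tool_rot: [0.924, 0.383, 0.0, 0.0]
ft_force: [0.6, 0.2, 3.7]
width: 15.5
gripper_force: 35.0
```

```bash
python3 -m jog '[[0,0,0.2,0,20],[0,0,0,0,30],[0,0,0,0,36],[0,0,0,0,36],[0,0,0,0,36],[0,0,0,0,36]]'; python3 -m jog '[[0,0,10,0,36],[0,0,30,0,36],[0,0,40,0,36],[0,0,30,0,36],[0,0,0,0,36],[0,0,0,0,36]]'
```

```text
t: 24.35
tool_pos: [575.5, -256.1, 25.2]
tool_rot: [0.924, 0.383, -0.0, -0.0]
ft_force: [0.3, -0.4, -0.0]
width: 35.9
gripper_force: 0.0
t: 24.95
tool_pos: [576.0, -256.4, 136.5]
tool_rot: [0.924, 0.383, 0.001, 0.001]
ft_force: [-0.1, -0.5, -0.2]
width: 35.8
gripper_force: 0.0
```

```bash
python3 -m jog '[[-2.5,15,0,0,45],[-2.5,35,0,0,45],[-2.5,48,0,0,45],[-2.5,48,0,0,45],[-2.5,48,0,0,45],[-2.5,48,0,0,45],[-2.5,48,0,0,45],[-2.5,48,0,0,45],[-2.5,48,0,0,45],[-2.5,48,0,0,45],[-2.5,45,0,0,45],[-2.5,35,0,0,45]]'; python3 -m jog '[[-0.5,24,0,0,45],[0,0,0,0,45],[0,0,0,0,45],[0,0,0,0,45],[0,0,0,0,45]]'
```

```text
t: 26.15
tool_pos: [542.6, 260.8, 133.4]
tool_rot: [0.923, 0.384, -0.002, -0.001]
ft_force: [1.3, -0.5, -0.4]
width: 44.7
gripper_force: 0.0
t: 26.65
tool_pos: [544.7, 280.6, 134.8]
tool_rot: [0.924, 0.383, -0.001, 0.0]
ft_force: [-0.3, -0.1, 0.9]
width: 45.1
gripper_force: 0.0
```

```bash
python3 -m jog '[[0,0,-30,0,45],[0,0,-30,0,45],[0,0,-20,0,45],[0,0,-15,0,45],[0,0,-10,0,45],[0,0,-4.5,0,45],[0,0,0,0,45],[0,0,0,0,45]]'; python3 -m jog '[[0,0,0,0,10],[0,0,0,0,10],[0,0,0,0,10],[0,0,0,0,10],[0,0,0,0,10]]'
```

```text
t: 27.45
tool_pos: [545.7, 282.0, 26.5]
tool_rot: [0.924, 0.383, 0.001, -0.0]
ft_force: [0.8, -0.1, -0.4]
width: 45.2
gripper_force: 0.0
t: 27.95
tool_pos: [545.2, 282.0, 25.9]
tool_rot: [0.924, 0.383, 0.0, -0.0]
ft_force: [-0.6, 0.6, 1.8]
width: 15.2
gripper_force: 35.0
```

```bash
python3 -m jog '[[0,0,5,0,10],[0,0,15,0,10],[0,0,30,0,10],[0,0,30,0,10],[0,0,30,0,10],[0,0,0,0,10],[0,0,0,0,10],[0,0,0,0,10]]'
```

```text
t: 28.75
tool_pos: [543.6, 281.4, 134.0]
tool_rot: [0.924, 0.383, -0.002, -0.0]
ft_force: [-0.1, -0.6, -2.6]
width: 15.4
gripper_force: 35.0
```

```bash
python3 -m jog '[[7,-12,0,0,10],[7,-30,0,0,10],[7,-46,0,0,10],[7,-46,0,0,10],[7,-46,0,0,10],[7,-46,0,0,10],[7,-46,0,0,10],[7,-46,0,0,10],[7,-46,0,0,10],[7,-46,0,0,10],[7,-45,0,0,10],[7,-40,0,0,10]]'; python3 -m jog '[[3,-26,0,0,10],[1.4,-12.5,0,0,10],[0,0,0,0,10],[0,0,-15,0,10],[0,0,-15,0,10],[0,0,0,0,10],[0,0,0,0,10],[0,0,0,0,10]]'
```

```text
t: 29.95
tool_pos: [628.0, -216.4, 134.1]
tool_rot: [0.924, 0.383, -0.001, -0.001]
ft_force: [0.2, -0.2, -1.3]
width: 15.3
gripper_force: 35.0
t: 30.75
tool_pos: [633.8, -250.9, 105.9]
tool_rot: [0.923, 0.384, 0.0, 0.0]
ft_force: [-0.2, -0.0, -1.9]
width: 15.5
gripper_force: 35.0
```

```bash
python3 -m jog '[[0,0,-20,0,10],[0,0,-25,0,10],[0,0,-18,0,10],[0,0,-10,0,10],[0,0,-5,0,10],[0,0,-1,0,10],[0,0,0,0,10],[0,0,0,0,10]]'; python3 -m jog '[[0,0,-0.7,0,10],[0,0,-0.7,0,10],[0,0,0,0,10],[0,0,0,0,10]]'
```

```text
t: 31.55
tool_pos: [634.3, -252.0, 27.8]
tool_rot: [0.924, 0.383, 0.001, 0.001]
ft_force: [0.2, 0.4, -2.8]
width: 15.4
gripper_force: 35.0
t: 31.95
tool_pos: [633.9, -251.8, 25.9]
tool_rot: [0.924, 0.383, 0.0, 0.0]
ft_force: [-0.6, 0.3, 2.4]
width: 15.6
gripper_force: 35.0
```

Contact. Release, go up, move clear and look.

```bash
python3 -m jog '[[0,0,0,0,20],[0,0,0,0,30],[0,0,0,0,36],[0,0,0,0,36],[0,0,0,0,36],[0,0,0,0,36]]'; python3 -m jog '[[0,0,10,0,36],[0,0,30,0,36],[0,0,40,0,36],[0,0,30,0,36],[-5,40,0,0,36],[-5,45,0,0,36],[-5,45,0,0,36],[-5,45,0,0,36],[-5,45,0,0,36],[-5,40,0,0,36],[0,0,0,0,36],[0,0,0,0,36]]'; python3 - <<'E'
from h import *
a=manip.read_camera("top")[100:300,100:480,::-1];b=manip.read_camera("side")[140:350,150:400,::-1]
cv2.imwrite("pics/e1.png",cv2.resize(a,None,fx=2.1,fy=2.1,interpolation=cv2.INTER_CUBIC))
cv2.imwrite("pics/e2.png",cv2.resize(b,None,fx=2.8,fy=2.8,interpolation=cv2.INTER_CUBIC))
E
```

```text
t: 32.55
tool_pos: [633.4, -251.6, 25.3]
tool_rot: [0.924, 0.383, -0.0, -0.0]
ft_force: [0.2, -0.9, -0.6]
width: 36.1
gripper_force: 0.0
t: 33.75
tool_pos: [603.6, 9.1, 136.1]
tool_rot: [0.923, 0.384, 0.0, 0.0]
ft_force: [0.1, 0.4, -0.3]
width: 36.4
gripper_force: 0.0
```

View pics/e2.png

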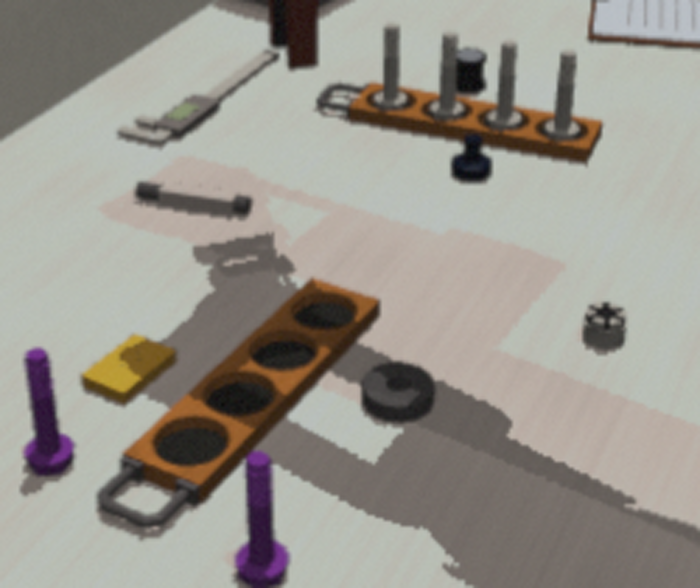

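View pics/e1.png

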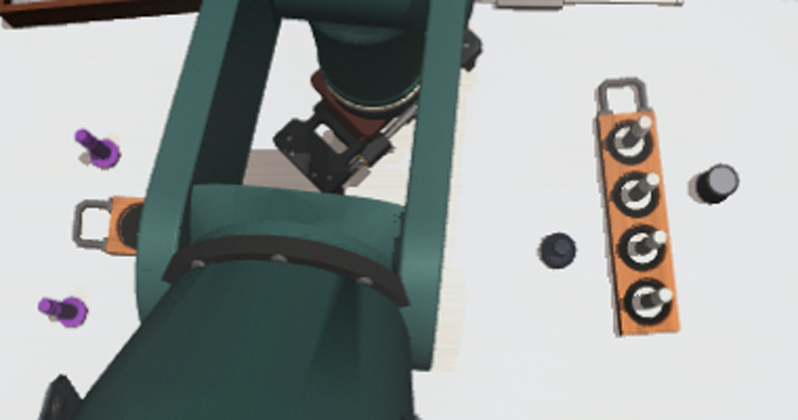

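In the final views all four bolts stand upright in rack_b's pockets, at side crop (390,100), (447,107), (505,118) and (563,127). Rack_a is empty, the other items show no sign of having moved, and the robot touches nothing. Handing in.

```bash
python3 -c "
from plant import manip
print(manip.job_done())"
```

```text
the job is handed in; nothing more can be done
None
```

All four bolts now stand upright in rack_b, each in the pocket with the same count from the loop handle as in rack_a; the bystanders look unmoved, and the job was handed in at about 34 s.

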